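# Open the push-and-turn jar of brush cleaner

### The job

Open the squat jar that has the round knob on its cap: press the cap down against its spring, keep it pressed while you turn it about a quarter turn anticlockwise (seen from above), and lift it off. Set the cap down right way up, wholly on the round cork mat, and let go.

Things in the scene. Friction and masses are not known exactly. Their poses are not given: they have to be found in the camera images.
- cap_knob (a point): Black skirted cap to take off, loose, 80 g, 62 mm across. On its flat top disc stands a round knob to grip, 34 mm across, 30 tall. Point: centre of the knob, on the cap's axis, 15 mm above the disc, 15 below the knob's top, 45 above the cap's lower rim. z up. It can be gripped from any side; the disc extends 14 mm beyond the knob: fingertips can go down to the disc, no lower.
- neck (a point): Squat white jar under this cap, 84 mm across, fixed in a wooden block 116 mm square. Point: centre of its neck's top, 115 mm above the table; z up; x as the cap's x while locked. Beside it stand, in any order, 0.2 m apart, in like blocks, two bystanders: a slim jar 70 mm taller with the same round knob, and an equally squat jar with a straight bar. Lift the cap 30 mm to clear the neck.
- mat_top (a point): Round cork mat, 120 mm in diameter and 5 mm thick, fixed to the table nearer the robot than the jars. Point: the centre of its upper face; z up.
- seal (a joint): How far the cap is pressed against the sprung seal in the neck, m: 0 at rest, 0.012 at the bottom (4 N starts it, 8 N at 6 mm, 11 N at 12 mm). Unpressed, a tooth stops it after 5 degrees and it cannot lift. Pressed 6 mm or more (8 to 9 is good) it turns anticlockwise seen from above; turned 55 to 120 degrees from the locked position (80 to 85 is good) it lifts straight off.
There are look-alikes about, which are no part of the job. Leave any turquoise look-alike of the part that bears neck alone. Leave any purple look-alike of the part that bears cap_knob alone.

How it is judged:
By the outcome, as a careful person would: the job done as asked, in the order asked, and still so for the second after the job is handed in, with the robot touching nothing.
It also fails if it takes over 40 s, if anything falls off the work surface, if the arm or the gripper's body presses on something with over 40 N, if the wrist force passes 120 N, or if a joint passes its speed limit or range.

### The arm

A 7-joint arm with a two-finger parallel gripper is mounted at the origin on the work surface. World frame = base frame: x ahead of the robot, y to its left, z up, the work surface at z = 0. Lengths are in m, angles in rad, forces in N, time in s.
With the tool pointing down it reaches from about 0.425 to 1.025 m from the base axis. Payload 9.4 kg.
Tool frame: the origin (TCP) lies between the finger pads; the fingertips stand 22 mm ahead of it and the grasp point (between the pads) lies 3 mm ahead of it; z points along the fingers, y is the line along which they close (so a half turn about z gives the same grasp; the last joint's range is limited). The gripper opens to 85 mm and grips with 20 to 120 N. Pads are 22 mm wide; open, the fingers measure 114 mm over their backs; the gripper's body (76 mm by 85 mm) begins 54 mm behind the grasp point. The pads swing forward as they close: fully open they stand 13 mm farther back than shut.
Start: joints at [1.24, 0.599, -0.003, 1.599, 0.002, 0.943, -0.08], TCP at [0.182, -0.702, 0.226] pointing down, gripper open.
Joint ranges: [-2.57, 2.57], [-0.35, 1.97], [-1.29, 1.29], [0.11, 2.56], [-1.05, 4.19], [0.11, 1.86], [-2.63, 2.63]. Speed limits (rad/s): [2.22, 2.22, 3.01, 3.01, 3.14, 3.14, 3.14].

### API

Orientations are given as a unit quaternion [w, x, y, z].
In Python, from plant import ctrl gives the robot as it stands.
- The arm moves only by the shell command python3 -m crank 'ROWS' [OPENING] [FORCE]. ROWS is JSON, a list of rows, each a list of 6 numbers: the shift along the world's x, y, z in units of 0.05 m (1.0 is 0.05 m), then the turn, a rotation vector about the world's x, y, z in units of 180 degrees (1.0 is 180 degrees). In form: [[x, y, z, ax, ay, az], ...]. A call has 1 to 8 rows; each row shifts and turns the commanded pose from where the row before left it; what a row does not reach is not made up. A row lasts 1/10 s, in which the tool goes at most 50 mm and 8.59 degrees, less where a joint would pass 70% of its speed; a pose out of reach is approached as far as the arm can. A call with a number of a shift or a turn outside -1 to 1 is refused whole. A call with a gripper value outside its range is refused whole. OPENING is the closure, from 0 (fully open) to 1 (shut), set as the call begins (- or left out, the last holds). The fingers move at their own pace and stop on an object; FORCE is the grip in N (left out, the last holds). Time passes only in rows, so rows that do not move let the fingers close. It gives the time, the measured TCP pose, the force, the opening and the grip force at its end, in the units of the state.
- ctrl.read_state(): the state, without advancing time (a new reading comes with each control period).
- ctrl.get_image(name): name is "scene" or "top" or "wrist"; returns a dict with "image" (480x640x3 uint8, blue, green, red), "fovy" (degrees; the focal length in pixels is half the picture's height over the tangent of half this angle, whatever the lens; pixels are square), "cx", "cy" (the principal point, pixels), "world_to_cam" (4x4, takes a point from world to camera coordinates). Camera axes: x right, y down, z forward; pixel columns grow to the right and rows downward; lengths in m; the calibration is good to about 2 mm. A picture is of the moment at which its call begins. There is no depth.
- ctrl.sign_off(): hands the job in; it is judged then, once.
The state is a dict: "time_s": time; "joints": joint angles; "joint_vel": joint speeds; "effort": joint torques, N m; "tool_pos": TCP position; "orientation": TCP orientation; "wrist_force": force on the tool from outside, world axes, zero at the start; "torque": the same for the moment, N m; "finger_gap": opening from 0.0 (shut) to 1.0 (fully open); "gripper_force": force on a finger pad.
Only numpy, scipy, OpenCV 4.12 (cv2) and the standard library are available. Lean on these libraries where they do the work, as an engineer would, in place of code of your own. Each camera call takes 0.05 s, during which the arm holds its last target. There are 200 camera calls.

## Working session

There is one attempt and no reset: what is moved stays moved. The work goes in short steps, Python scripts to look and compute and a shell command to move; the robot and the scene stay as the last step left them, time stands still between calls to the robot, and variables do not carry over. Pictures are saved under pics/ and viewed, at most 10 in all, crops included, and the job is handed in when it is done.

```bash
ls; mkdir -p pics; cat > h.py <<'E'
import numpy as np,cv2
from plant import ctrl
def grab(n,f):
    d=ctrl.get_image(n); cv2.imwrite(f,d['image']); np.save(f[:-4],d,allow_pickle=True); return d
def K(d):
    f=240/np.tan(np.radians(d['fovy'])/2); return f
def ray(d,u,v):
    f=K(d);T=np.array(d['world_to_cam']);R=T[:3,:3];o=-R.T@T[:3,3]
    return o,R.T@np.array([(u-d['cx'])/f,(v-d['cy'])/f,1.])
def onz(d,u,v,z):
    o,r=ray(d,u,v);return o+r*(z-o[2])/r[2]
def proj(d,p):
    T=np.array(d['world_to_cam']);c=T[:3,:3]@np.array(p)+T[:3,3];f=K(d);return d['cx']+f*c[0]/c[2],d['cy']+f*c[1]/c[2]
def load(f): return np.load(f,allow_pickle=True).item()
E
python3 - <<'E'
from h import *
for n in('scene','top'):
    d=grab(n,f'pics/{n}1.png');print(n,d['fovy'],d['cx'],d['cy'],ray(d,320,240))
    print(d.keys())
print(ctrl.read_state())
E
```

```text
pics
scene 50.113559403810186 316.35789443712986 242.4869147217413 (array([ 1.08722118, -0.11499286,  1.04449723]), array([-0.50868307,  0.19834724, -0.83783872]))
dict_keys(['image', 'fovy', 'cx', 'cy', 'world_to_cam'])
top 54.81801218391551 325.02548665408034 237.08019837699135 (array([0.3201593 , 0.08864865, 1.13388979]), array([ 0.20597354,  0.01658262, -0.97849763]))
dict_keys(['image', 'fovy', 'cx', 'cy', 'world_to_cam'])
{'time_s': 0.1, 'joints': array([ 1.24029412,  0.60005963, -0.00254444,  1.6000501 ,  0.00181984,
        0.94290379, -0.0798129 ]), 'joint_vel': array([-0.00097762, -0.00174932, -0.00156362, -0.00242004,  0.001319  ,
       -0.00087882, -0.00162814]), 'effort': array([ 5.14404339e-03, -7.77984595e+01,  1.56989381e+00, -2.58625996e+01,
        1.26163874e-02,  5.44836148e-03,  1.00562971e-05]), 'tool_pos': array([ 0.18191186, -0.7013625 ,  0.22519275]), 'orientation': array([-6.90665477e-04,  9.91954925e-01,  1.26589583e-01, -1.62430255e-04]), 'wrist_force': array([ 0.54576397,  0.68084224, -0.04449042]), 'torque': array([0.0051229 , 0.05772986, 0.00259958]), 'gripper_force': 0.0, 'finger_gap': 0.9970927065183571}
```

View pics/scene1.png

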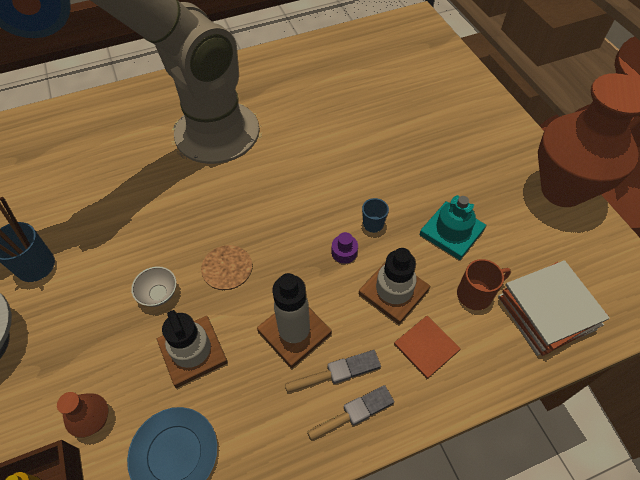

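View pics/top1.png

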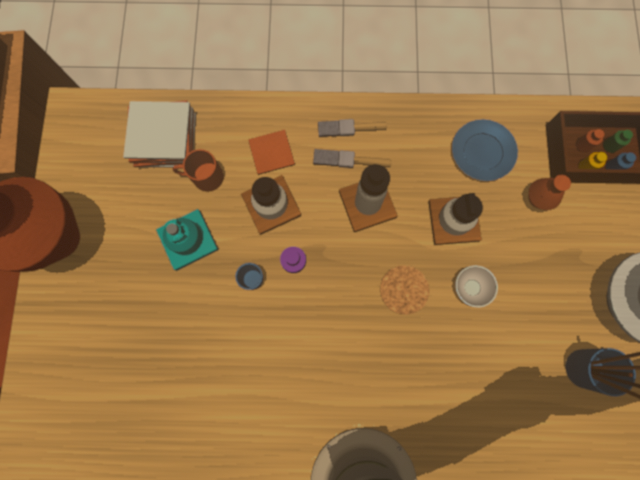

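The scene view shows three jars:
- **Target candidate:** squat jar with a round knob at scene (400,262) / top (268,195).
- **Slim tall jar, round knob:** scene (290,290) / top (372,185).
- **Squat jar with bar:** scene (182,330) / top (463,212).
- **Look-alikes to leave alone:** turquoise jar (457,215) and purple cap (345,246).

The cork mat is at scene (227,267) / top (405,289). I choose the jar at scene (400,262) and will check it in one close crop.

```bash
python3 - <<'E'
from h import *
s=load('pics/scene1.npy');t=load('pics/top1.npy')
a=cv2.resize(s['image'][230:330,345:445],(400,400),interpolation=cv2.INTER_CUBIC)
b=cv2.resize(t['image'][160:240,230:310],(400,400),interpolation=cv2.INTER_CUBIC)
cv2.imwrite('pics/crop1.png',cv2.convertScaleAbs(np.hstack([a,b]),alpha=2.0))
# mat
for d,box in((s,(190,235,265,300)),(t,(370,255,440,325))):
    x0,y0,x1,y1=box;im=d['image'][y0:y1,x0:x1];hsv=cv2.cvtColor(im,cv2.COLOR_BGR2HSV)
    print(hsv[35,35],hsv[2,2],hsv[30,30],hsv[-3,-3])
    lab=cv2.cvtColor(im,cv2.COLOR_BGR2LAB).astype(float)
    bg=np.median(np.vstack([lab[:4].reshape(-1,3),lab[-4:].reshape(-1,3)]),0)
    m=(np.linalg.norm((lab-bg)[:,:,1:],axis=2)>7).astype(np.uint8)
    m=cv2.morphologyEx(m,cv2.MORPH_CLOSE,np.ones((7,7)));m=cv2.morphologyEx(m,cv2.MORPH_OPEN,np.ones((7,7)))
    c=max(cv2.findContours(m,0,2)[0],key=cv2.contourArea);e=cv2.fitEllipse(c);print(e,onz(d,e[0][0]+x0,e[0][1]+y0,.005))
E
```

```text
[ 14 147 147] [ 17 141 150] [ 14 146 141] [ 17 143 157]
((36.06607437133789, 33.245052337646484), (42.64024353027344, 49.066307067871094), 74.96411895751953) [ 0.44545476 -0.10187898  0.005     ]
[ 14 158 170] [ 17 154 162] [ 15 156 180] [ 17 153 165]Traceback (most recent call last):
  File "<stdin>", line 14, in <module>
ValueError: max() iterable argument is empty
```

View pics/crop1.png

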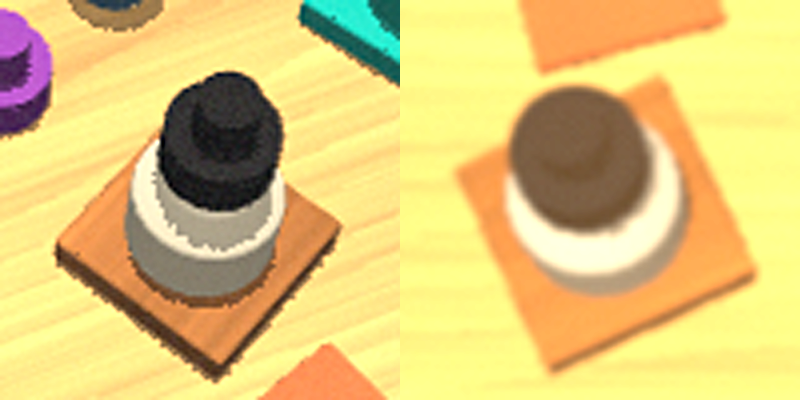

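The crop confirms the target is a squat jar with a round knob: knob top at scene about (403.5,252.5), disc centre at top about (265.6,190.6).

```bash
python3 - <<'E'
from h import *
s=load('pics/scene1.npy');t=load('pics/top1.npy')
def tri(ps):
    A=0;b=0
    for o,r in ps:
        r=r/np.linalg.norm(r);P=np.eye(3)-np.outer(r,r);A=A+P;b=b+P@o
    return np.linalg.solve(A,b)
# mat in top
x0,y0,x1,y1=370,255,440,325
h=cv2.GaussianBlur(cv2.cvtColor(t['image'],cv2.COLOR_BGR2HSV)[y0:y1,x0:x1,0],(5,5),0)
m=(h<=15).astype(np.uint8);m=cv2.morphologyEx(m,cv2.MORPH_OPEN,np.ones((5,5)));c=max(cv2.findContours(m,0,2)[0],key=cv2.contourArea);e=cv2.fitEllipse(c);print(e,onz(t,e[0][0]+x0,e[0][1]+y0,.005))
# black cap masks
for d,b,th in((s,(380,240,425,290),60),(t,(250,170,290,215),70)):
    x0,y0,x1,y1=b;g=d['image'][y0:y1,x0:x1].max(2);m=(g<th).astype(np.uint8)
    c=max(cv2.findContours(m,0,2)[0],key=cv2.contourArea);print(cv2.boundingRect(c),cv2.minEnclosingCircle(c))
p=tri([ray(s,345+221/4,230+127/4),ray(t,265.6,190.6)]);print('disc tri',p)
for z in(.115,.12,.125,.13):
  print(z,onz(s,345+221/4,230+127/4,z),onz(t,265.6,190.6,z),'knobtop',onz(s,403.5,252.5,z+.03))
# block top corners in scene (block base) 
q=[(59,248),(218,360),(340,228)]
for z in(.02,):print([onz(s,345+u/4,230+v/4,z) for u,v in q])
E
```

```text
((34.33251190185547, 34.51921463012695), (45.833099365234375, 47.51980209350586), 166.6396026611328) [ 0.43820273 -0.1000738   0.005     ]
(4, 8, 32, 35) ((20.0, 25.0), 17.46434783935547)
(3, 8, 27, 28) ((15.5, 21.5), 14.089102745056152)
disc tri [0.64444442 0.23297633 0.12989314]
0.115 [0.63750329 0.24025174 0.115     ] [0.64870342 0.23359457 0.115     ] knobtop [0.6348109  0.24495446 0.145     ]
0.12 [0.63992243 0.23834079 0.12      ] [0.64709116 0.23288328 0.12      ] knobtop [0.63732569 0.24295364 0.15      ]
0.125 [0.64234158 0.23642984 0.125     ] [0.64547889 0.23217198 0.125     ] knobtop [0.63984049 0.24095281 0.155     ]
0.13 [0.64476072 0.23451888 0.13      ] [0.64386663 0.23146069 0.13      ] knobtop [0.64235528 0.23895199 0.16      ]
[array([0.62744154, 0.15753891, 0.02      ]), array([0.7216005 , 0.20877394, 0.02      ]), array([0.67562401, 0.30822476, 0.02      ])]
```

```bash
python3 -m crank '[[0.385,0.78,0.25,0,0,0],[0.385,0.78,0.25,0,0,0],[0.385,0.78,0.25,0,0,0],[0.385,0.78,0.25,0,0,0],[0.385,0.78,0.25,0,0,0],[0.385,0.78,0.25,0,0,0],[0.385,0.78,0.25,0,0,0],[0.385,0.78,0.25,0,0,0]]' 0
```

```text
time_s: 0.9
tool_pos: [0.3364, -0.3879, 0.3263]
orientation: [-0.0, 0.992, 0.127, -0.0]
wrist_force: [0.9, -0.1, -0.4]
finger_gap: 1.0
gripper_force: 0.0
```

```bash
python3 -m crank '[[0.385,0.78,0,0,0,0],[0.385,0.78,0,0,0,0],[0.385,0.78,0,0,0,0],[0.385,0.78,0,0,0,0],[0.385,0.78,0,0,0,0],[0.385,0.78,0,0,0,0],[0.385,0.78,0,0,0,0],[0.385,0.78,0,0,0,0]]' && python3 -m crank '[[0.385,0.78,0,0,0,0],[0.385,0.78,0,0,0,0],[0.385,0.78,0,0,0,0],[0.385,0.78,0,0,0,0],[0.385,0.78,0,0,0,0],[0.385,0.78,0,0,0,0],[0.385,0.78,0,0,0,0],[0.385,0.78,0,0,0,0]]' && python3 -m crank '[[0,0,0,0,0,0],[0,0,0,0,0,0]]'; python3 - <<'E'
from h import *
d=grab('wrist','pics/w1.png');print(ray(d,320,240),proj(d,[.644,.234,.13]));s=ctrl.read_state();print(s['joints'],s['tool_pos'])
E
```

```text
time_s: 1.7
tool_pos: [0.4903, -0.0761, 0.326]
orientation: [0.0, 0.992, 0.126, -0.0]
wrist_force: [1.7, -1.5, -0.2]
finger_gap: 1.001
gripper_force: 0.0
time_s: 2.5
tool_pos: [0.6445, 0.2357, 0.3255]
orientation: [0.0, 0.992, 0.127, -0.0]
wrist_force: [0.3, -1.0, -0.9]
finger_gap: 1.002
gripper_force: 0.0
time_s: 2.7
tool_pos: [0.6437, 0.2351, 0.3249]
orientation: [0.0, 0.992, 0.127, -0.001]
wrist_force: [0.8, -1.2, -0.8]
finger_gap: 1.005
gripper_force: 0.0
(array([0.71021816, 0.25297571, 0.47358989]), array([-0.24007416, -0.10177771, -0.96629492])) (np.float64(308.6266962478063), np.float64(218.34489361598204))
[-0.22001455  0.48502256 -0.32936817  1.5699262   0.16902403  1.11646733
 -1.90557317] [0.64371216 0.23367867 0.32519155]
```

View pics/w1.png

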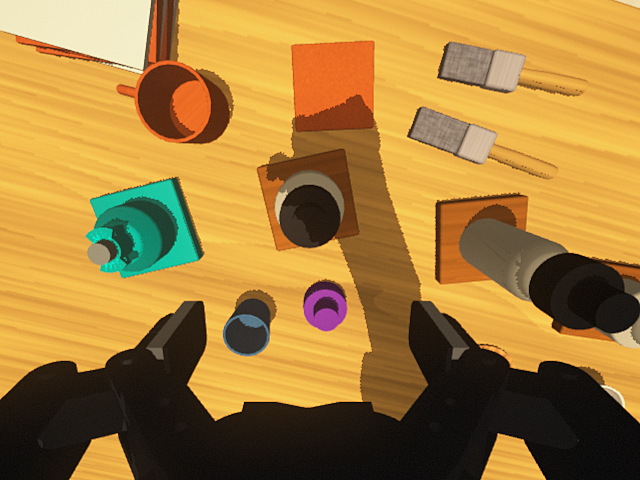

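The wrist view shows the target cap at about (310,215), where the estimate predicted it (308.6,218), with the purple cap at (325,305) and the turquoise jar at (135,235). Next I'll refine the position and height.

```bash
python3 - <<'E'
from h import *
d=load('pics/w1.npy');x0,y0,x1,y1=265,165,355,260
im=d['image'][y0:y1,x0:x1];g=im.max(2)
print(d['fovy'])
for th in(45,60,75):
    m=(g<th).astype(np.uint8);m=cv2.morphologyEx(m,cv2.MORPH_OPEN,np.ones((3,3)));c=max(cv2.findContours(m,0,2)[0],key=cv2.contourArea)
    r=cv2.boundingRect(c);(cx,cy),R=cv2.minEnclosingCircle(c);print(th,r[0]+x0,r[1]+y0,r[2:],cx+x0,cy+y0,R)
cv2.imwrite('pics/wc.png',cv2.resize(cv2.convertScaleAbs(im,alpha=3),None,fx=6,fy=6,interpolation=cv2.INTER_CUBIC))
for z in(.10,.125,.13,.16):
    c=np.array([.644,.234,z]);print(z,proj(d,c),[np.round(proj(d,c+[.031*np.cos(a),.031*np.sin(a),0])) for a in(0,1.57,3.14,4.71)])
E
```

```text
70.05949334762968
45 286 185 (54, 60) 310.11151123046875 215.2230224609375 31.13610076904297
60 283 185 (57, 61) 309.8615837097168 215.46421813964844 31.227489471435547
75 280 185 (60, 62) 309.4376449584961 215.74480438232422 31.411659240722656
0.1 (np.float64(308.4993485452079), np.float64(212.98930541288246)) [array([316., 186.]), array([281., 206.]), array([302., 239.]), array([335., 220.])]
0.125 (np.float64(308.60403089149025), np.float64(217.39170551420523)) [array([316., 188.]), array([279., 210.]), array([301., 245.]), array([337., 225.])]
0.13 (np.float64(308.6266962478063), np.float64(218.34489361598204)) [array([316., 189.]), array([279., 211.]), array([301., 247.]), array([338., 226.])]
0.16 (np.float64(308.77696925071956), np.float64(224.66460182606778)) [array([317., 192.]), array([277., 216.]), array([301., 255.]), array([341., 233.])]
```

View pics/wc.png

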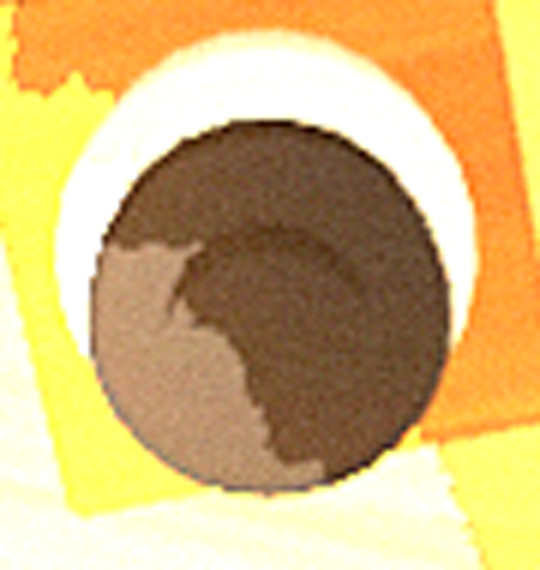

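```bash
python3 -m crank '[[0.01,-0.04,-0.4,0,0,0],[0,0,-0.5,0,0,0],[0,0,-0.5,0,0,0],[0,0,-0.5,0,0,0],[0,0,-0.5,0,0,0],[0,0,-0.4,0,0,0],[0,0,-0.3,0,0,0],[0,0,-0.2,0,0,0]]' && python3 -m crank '[[0,0,0,0,0,0],[0,0,0,0,0,0],[0,0,0,0,0,0]]' 0.3; python3 - <<'E'
from h import *
d=grab('wrist','pics/w2.png');d=grab('scene','pics/s2.png')
cv2.imwrite('pics/s2c.png',cv2.resize(cv2.convertScaleAbs(d['image'][190:310,330:490],alpha=2),None,fx=4,fy=4,interpolation=cv2.INTER_CUBIC))
E
```

```text
time_s: 3.55
tool_pos: [0.6443, 0.2307, 0.1602]
orientation: [0.0, 0.992, 0.126, -0.0]
wrist_force: [1.0, -0.9, 0.5]
finger_gap: 0.999
gripper_force: 0.0
time_s: 3.85
tool_pos: [0.6451, 0.2324, 0.1621]
orientation: [-0.0, 0.992, 0.127, 0.001]
wrist_force: [0.5, -1.1, 0.4]
finger_gap: 0.698
gripper_force: 0.0
```

View pics/w2.png

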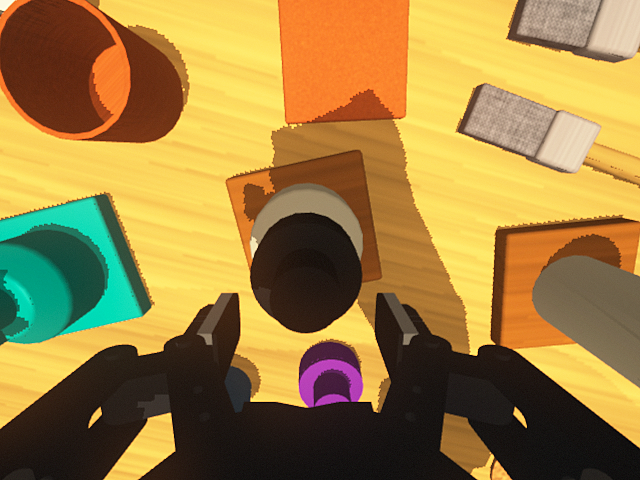

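The fingers straddle the cap: tips at (228,295) and (388,295), disc spanning x 251–362.

```bash
python3 - <<'E'
from h import *
d=load('pics/w2.npy')
for z in(.125,.128,.131,.134):
    c=np.array([.6444,.2325,z]);P=np.array([proj(d,c+[.031*np.cos(a),.031*np.sin(a),0]) for a in np.linspace(0,6.28,90)])
    k=np.array([proj(d,c+[.017*np.cos(a),.017*np.sin(a),.03]) for a in np.linspace(0,6.28,90)])
    print(z,P.min(0),P.max(0),k.min(0),k.max(0))
g=d['image'][180:345,230:390].max(2)
for r in(255,265,270,275,280,290):
    x=np.where(g[r-180]<55)[0]+230;print(r,x[0],x[-1])
for c in(300,306,312): print(c,d['image'][200:345:4,c].max(1))
E
```

```text
0.125 [253.70269767 220.80626342] [361.10209068 321.89935808] [273.01315097 261.99772001] [341.91941697 325.67999447]
0.128 [252.91049233 221.91176806] [361.9041552  324.34850603] [272.42037787 264.01151946] [342.5263791  328.66197645]
0.131 [252.09440422 223.05203683] [362.73038182 326.86819767] [271.80659225 266.09865748] [343.15484646 331.74657611]
0.134 [251.25333682 224.22873573] [363.58187906 329.46152538] [271.17065667 268.26321464] [343.80598259 334.93918319]
255 254 356
265 252 360
270 251 360
275 251 361
280 251 360
290 253 358
300 [161 159 163 143  33  32  35  35  35  35  34  32  35  27  31  25  30  38
  38  39  40  41  38  41  42  42  44  41  48  48  48  53  51  85 251 250
 252]
306 [162 158 164 136  31  29  37  35  36  34  34  31  27  32  28  28  29  32
  32  34  33  36  37  38  39  43  44  45  46  45  47  49  52  20 252 249
 252]
312 [157 160 163 138  30  29  33  37  35  30  32  26  28  26  28  25  25  32
  31  34  36  37  33  36  37  41  40  41  42  44  47  48  48 123 251 250
 249]
```

View pics/s2c.png

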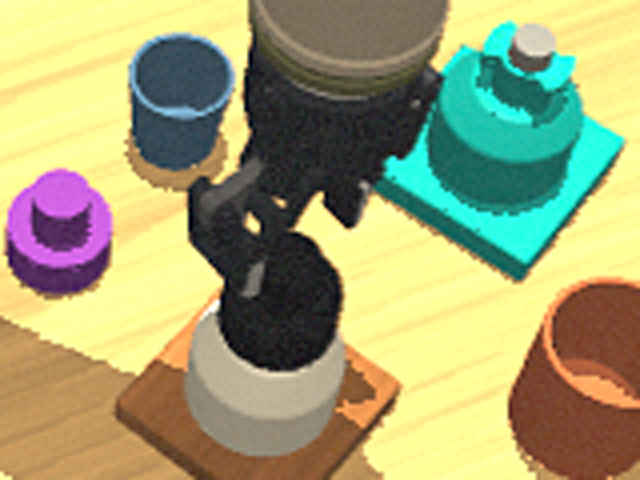

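```bash
python3 -m crank '[[0,0,-0.08,0,0,0],[0,0,0,0,0,0],[0,0,0,0,0,0],[0,0,0,0,0,0],[0,0,0,0,0,0],[0,0,0,0,0,0]]' 1 80
```

```text
time_s: 4.55
tool_pos: [0.6449, 0.2328, 0.1576]
orientation: [-0.0, 0.992, 0.127, 0.001]
wrist_force: [-1.0, 1.2, 6.2]
finger_gap: 0.001
gripper_force: 2.6
```

```bash
python3 - <<'E'
from h import *
w=grab('wrist','pics/w3.png');d=grab('scene','pics/s3.png')
a=cv2.resize(cv2.convertScaleAbs(d['image'][210:310,350:450],alpha=2.5),(400,400),interpolation=cv2.INTER_CUBIC)
b=cv2.resize(cv2.convertScaleAbs(w['image'][180:380,210:410],alpha=2.5),(400,400),interpolation=cv2.INTER_CUBIC)
cv2.imwrite('pics/m3.png',np.hstack([a,b]))
E
```

```text
(no output)
```

View pics/m3.png

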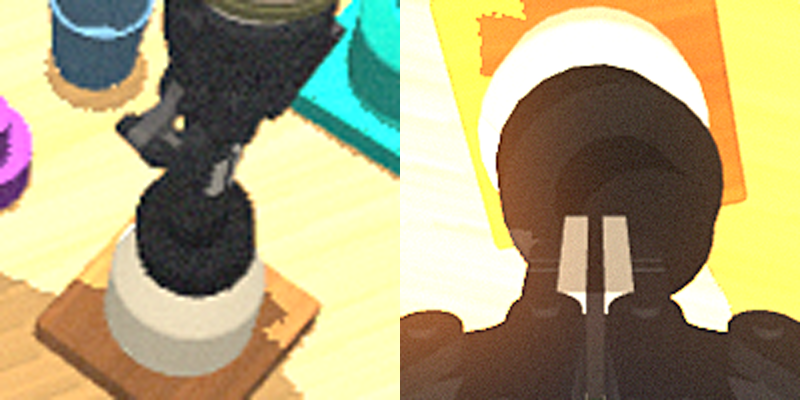

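The fingers shut without the knob between them. The tips are at wrist about (307,287), scene about (404,256). I'll triangulate where they are.

```bash
python3 - <<'E'
from h import *
w=load('pics/w3.npy');s=load('pics/s3.npy');st=ctrl.read_state();print(st['tool_pos'],st['orientation'])
from scipy.spatial.transform import Rotation as Ro
q=st['orientation'];R=Ro.from_quat([*q[1:],q[0]]).as_matrix();print(R.round(3))
for dz in(0,.011,.022):
  for dx in(-.011,0,.011):
    p=st['tool_pos']+R@[dx,0,dz];print(dz,dx,p.round(4),np.round(proj(w,p)),np.round(proj(s,p)))
for z in(.131,.161):
  for dx,dy in((0,0),(.017,0),(.031,0)): print('cap',z,dx,np.round(proj(w,[.6444+dx,.2325,z])),np.round(proj(s,[.6444+dx,.2325,z])))
def edge(u,v,u2,v2):
    A=0;b=0
    for o,r in(ray(w,u,v),ray(s,u2,v2)):
        r=r/np.linalg.norm(r);P=np.eye(3)-np.outer(r,r);A=A+P;b=b+P@o
    return np.linalg.solve(A,b)
print(edge(307,287,350+210/4,210+192/4))
g=w['image'][180:380,210:410].max(2)
for r in(230,240,250,260,270): 
    x=np.where(g[r-180]<75)[0]+210;print(r,x[0],x[-1])
E
```

```text
[0.64487452 0.23273857 0.15756289] [-3.29010159e-04  9.91945935e-01  1.26660310e-01  5.64626849e-04]
[[ 0.968  0.251  0.001]
 [ 0.251 -0.968  0.001]
 [ 0.001 -0.001 -1.   ]]
0 -0.011 [0.6342 0.23   0.1575] [308. 321.] [398. 251.]
0 0 [0.6449 0.2327 0.1576] [308. 300.] [401. 255.]
0 0.011 [0.6555 0.2355 0.1576] [308. 278.] [405. 259.]
0.011 -0.011 [0.6342 0.23   0.1465] [308. 310.] [397. 254.]
0.011 0 [0.6449 0.2327 0.1466] [308. 290.] [400. 258.]
0.011 0.011 [0.6555 0.2355 0.1466] [308. 270.] [404. 262.]
0.022 -0.011 [0.6343 0.23   0.1355] [308. 301.] [396. 257.]
0.022 0 [0.6449 0.2328 0.1356] [308. 282.] [400. 261.]
0.022 0.011 [0.6555 0.2355 0.1356] [308. 263.] [403. 264.]
cap 0.131 0 [308. 280.] [399. 262.]
cap 0.131 0.017 [316. 251.] [403. 268.]
cap 0.131 0.031 [323. 226.] [406. 274.]
cap 0.161 0 [308. 304.] [401. 254.]
cap 0.161 0.017 [318. 270.] [405. 261.]
cap 0.161 0.031 [326. 241.] [408. 266.]
[0.6489896  0.234287   0.15205498]
230 269 350
240 263 360
250 260 366
260 258 370
270 259 371
```

```bash
python3 -m crank '[[0,0,0.2,0,0,0],[0,0,0.4,0,0,0],[0,0,0.4,0,0,0],[0,0,0,0,0,0],[0,0,0,0,0,0]]'; python3 - <<'E'
from h import *
w=grab('wrist','pics/w4.png');d=grab('scene','pics/s4.png')
a=cv2.resize(cv2.convertScaleAbs(d['image'][200:300,350:450],alpha=2.5),(400,400),interpolation=cv2.INTER_CUBIC)
b=cv2.resize(cv2.convertScaleAbs(w['image'][160:360,210:410],alpha=2.5),(400,400),interpolation=cv2.INTER_CUBIC)
cv2.imwrite('pics/m4.png',np.hstack([a,b]))
st=ctrl.read_state();p=st['tool_pos'];print(p)
for dz in(-.01,0,.011,.022):
    q=p+[.968*.011,.251*.011,-dz];print(dz,np.round(proj(w,q)),np.round(proj(d,q)))
for z in(.131,.161): print(proj(w,[.6444,.2325,z]),proj(d,[.6444,.2325,z]))
E
```

```text
time_s: 5.15
tool_pos: [0.6445, 0.2317, 0.2072]
orientation: [0.0, 0.992, 0.126, 0.0]
wrist_force: [-0.4, 0.2, -0.3]
finger_gap: 0.001
gripper_force: 0.0
[0.6440284  0.23162075 0.20612   ]
-0.01 [308. 286.] [408. 243.]
0 [308. 278.] [407. 246.]
0.011 [308. 270.] [407. 249.]
0.022 [308. 263.] [406. 252.]
(np.float64(306.4097459464208), np.float64(252.49362269579117)) (np.float64(399.3516317476493), np.float64(261.6836876611313))
(np.float64(306.3554140397), np.float64(266.98656113822057)) (np.float64(401.15776380364287), np.float64(254.07653747774395))
```

View pics/m4.png

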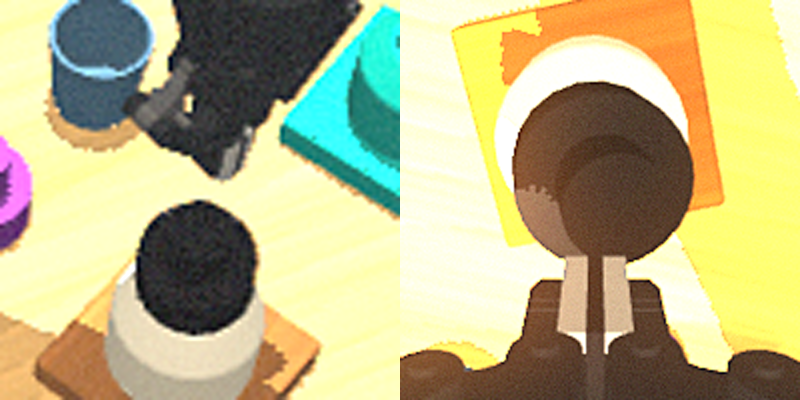

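The crop shows the fingers clear above the cap, which is still standing on the jar (disc x 266–356 in the wrist view, tips at row 287). Both views put the tips at about TCP height, so they had only rested on the knob top. The grasp needs to be about 20 mm lower.

```bash
python3 -m crank '[[0,0,0,0,0,0],[0,0,0,0,0,0],[0,0,0,0,0,0],[0,0,-0.2,0,0,0],[0,0,-0.3,0,0,0],[0,0,-0.4,0,0,0],[0,0,-0.3,0,0,0],[0,0,-0.2,0,0,0]]' 0.2 && python3 -m crank '[[0,0,0,0,0,0],[0,0,0,0,0,0],[0,0,0,0,0,0],[0,0,0,0,0,0],[0,0,0,0,0,0]]' 1 80
```

```text
time_s: 6.05
tool_pos: [0.6437, 0.2319, 0.1346]
orientation: [0.0, 0.992, 0.127, -0.001]
wrist_force: [0.7, -0.6, -0.2]
finger_gap: 0.803
gripper_force: 0.0
time_s: 6.55
tool_pos: [0.645, 0.2324, 0.1378]
orientation: [-0.0, 0.992, 0.127, 0.001]
wrist_force: [-1.1, 0.2, 1.9]
finger_gap: 0.372
gripper_force: 79.3
```

```bash
python3 -m crank '[[0,0,-0.06,0,0,0],[0,0,-0.06,0,0,0],[0,0,-0.05,0,0,0],[0,0,0,0,0,0],[0,0,0,0,0,0]]'
```

```text
time_s: 7.05
tool_pos: [0.645, 0.2325, 0.1292]
orientation: [-0.0, 0.992, 0.127, 0.001]
wrist_force: [-1.0, -0.4, 8.9]
finger_gap: 0.371
gripper_force: 79.5
```

```bash
python3 -m crank '[[0,0,0,0,0,0.02],[0,0,0,0,0,0.04],[0,0,0,0,0,0.04],[0,0,0,0,0,0.04],[0,0,0,0,0,0.04],[0,0,0,0,0,0.04],[0,0,0,0,0,0]]'; python3 -c "
from h import *
s=ctrl.read_state();print(s['wrist_force'],s['torque'],s['joints'])"
```

```text
time_s: 7.75
tool_pos: [0.6455, 0.2328, 0.1294]
orientation: [-0.0, 0.89, 0.457, 0.001]
wrist_force: [0.3, -0.0, 8.9]
finger_gap: 0.366
gripper_force: 79.9
[ 0.34197776 -0.02583794  8.85522393] [0.01104639 0.00117784 0.06656188] [-0.13117366  0.69820109 -0.47663013  1.75367253  0.42690409  0.79143371
 -1.43826024]
```

```bash
python3 -m crank '[[0,0,0,0,0,0.04],[0,0,0,0,0,0.04],[0,0,0,0,0,0.04],[0,0,0,0,0,0.04],[0,0,0,0,0,0.04],[0,0,0,0,0,0.04],[0,0,0,0,0,0]]'; python3 -c "
from h import *
s=ctrl.read_state();print(s['wrist_force'],s['torque'],s['joints'])
w=grab('wrist','pics/w5.png')
cv2.imwrite('pics/w5b.png',cv2.convertScaleAbs(w['image'],alpha=2))"
```

```text
time_s: 8.45
tool_pos: [0.6454, 0.2329, 0.1293]
orientation: [0.0, 0.659, 0.752, 0.001]
wrist_force: [0.7, -0.4, 8.1]
finger_gap: 0.365
gripper_force: 80.0
[ 0.67317422 -0.37796067  8.13160541] [0.03337737 0.01151355 0.00473676] [-0.01550733  0.74502803 -0.67743015  1.74572132  0.59269283  0.86319048
 -0.8287966 ]
```

```bash
python3 -m crank '[[0,0,0.1,0,0,0],[0,0,0.15,0,0,0],[0,0,0.15,0,0,0],[0,0,0,0,0,0]]'
```

```text
time_s: 8.9
tool_pos: [0.6447, 0.2323, 0.1492]
orientation: [0.0, 0.66, 0.751, 0.0]
wrist_force: [0.5, 0.2, -0.5]
finger_gap: 0.366
gripper_force: 79.3
```

```bash
python3 -m crank '[[0,0,0.3,0,0,0],[0,0,0.4,0,0,0],[0,0,0.5,0,0,0],[0,0,0.5,0,0,0],[0,0,0.5,0,0,0],[0,0,0.4,0,0,0]]' && python3 -m crank '[[-0.2,-0.3,0,0,0,0],[-0.4,-0.7,0,0,0,0],[-0.5,-0.8,0,0,0,0],[-0.5,-0.8,0,0,0,0],[-0.5,-0.8,0,0,0,0],[-0.5,-0.8,0,0,0,0],[-0.5,-0.8,0,0,0,0],[-0.5,-0.8,0,0,0,0]]' && python3 -m crank '[[-0.3,-0.6,0,0,0,0],[-0.16,-0.26,-0.2,0,0,0],[0,0,-0.5,0,0,0],[0,0,-0.5,0,0,0],[0,0,-0.5,0,0,0],[0,0,-0.4,0,0,0],[0,0,0,0,0,0],[0,0,0,0,0,0]]';python3 - <<'E'
from h import *
w=grab('wrist','pics/w6.png');d=grab('scene','pics/s6.png');t=grab('top','pics/t6.png')
a=cv2.resize(cv2.convertScaleAbs(d['image'][200:300,180:280],alpha=2.2),(400,400),interpolation=cv2.INTER_CUBIC)
b=cv2.resize(cv2.convertScaleAbs(w['image'],alpha=1.5)[:,80:560],(400,400),interpolation=cv2.INTER_AREA)
cv2.imwrite('pics/m6.png',np.hstack([a,b]));print(proj(w,[.441,-.101,.005]),proj(d,[.441,-.101,.005]),ctrl.read_state()['joints'])
E
```

```text
time_s: 9.5
tool_pos: [0.6443, 0.2324, 0.2806]
orientation: [0.0, 0.66, 0.751, 0.0]
wrist_force: [1.1, -0.5, -0.1]
finger_gap: 0.365
gripper_force: 79.7
time_s: 10.3
tool_pos: [0.4631, -0.0591, 0.279]
orientation: [0.0, 0.66, 0.751, -0.0]
wrist_force: [0.9, -0.7, -1.0]
finger_gap: 0.367
gripper_force: 79.7
time_s: 11.1
tool_pos: [0.4418, -0.0999, 0.1737]
orientation: [-0.0, 0.66, 0.751, 0.0]
wrist_force: [0.3, 0.1, -0.5]
finger_gap: 0.363
gripper_force: 79.7
(np.float64(307.12512619289095), np.float64(226.19276501488696)) (np.float64(225.88925265939872), np.float64(266.59734352001993)) [ 0.65296738  0.44385081 -0.74506171  2.22455702  0.50826039  0.64251811
 -0.33222667]
```

View pics/m6.png

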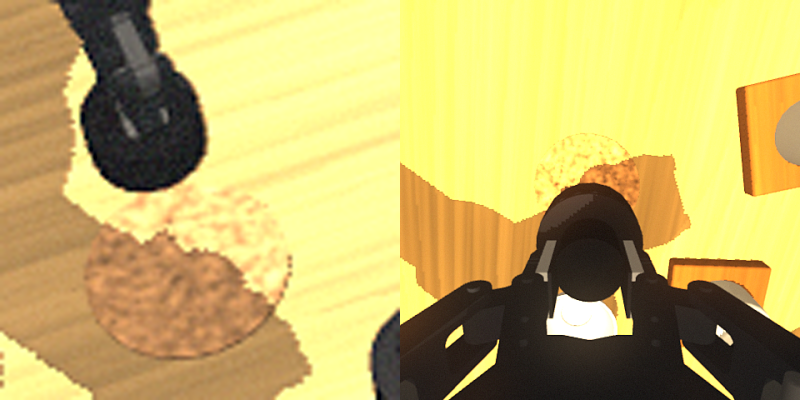

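The view shows the cap held upright over the mat: mat centre at scene about (227,267), wrist about (303,226), in line with the cap. Lowering.

```bash
python3 -m crank '[[0,0,-0.4,0,0,0],[0,0,-0.5,0,0,0],[0,0,-0.5,0,0,0],[0,0,-0.5,0,0,0],[0,0,-0.4,0,0,0],[0,0,-0.2,0,0,0],[0,0,0,0,0,0]]' && python3 -m crank '[[0,0,-0.04,0,0,0],[0,0,-0.04,0,0,0],[0,0,0,0,0,0]]'
```

```text
time_s: 11.95
tool_pos: [0.4418, -0.1006, 0.0481]
orientation: [-0.0, 0.66, 0.751, -0.0]
wrist_force: [-0.1, 0.3, -0.9]
finger_gap: 0.365
gripper_force: 79.7
time_s: 12.25
tool_pos: [0.4419, -0.101, 0.045]
orientation: [0.001, 0.661, 0.751, 0.0]
wrist_force: [-0.4, 1.1, 0.2]
finger_gap: 0.368
gripper_force: 79.7
```

```bash
python3 -m crank '[[0,0,-0.03,0,0,0],[0,0,0,0,0,0]]' && python3 -m crank '[[0,0,-0.03,0,0,0],[0,0,0,0,0,0]]'
```

```text
time_s: 12.45
tool_pos: [0.4416, -0.1009, 0.0431]
orientation: [0.0, 0.66, 0.751, 0.0]
wrist_force: [-0.3, -0.3, -0.6]
finger_gap: 0.371
gripper_force: 79.7
time_s: 12.65
tool_pos: [0.4415, -0.1008, 0.0414]
orientation: [-0.0, 0.66, 0.751, -0.0]
wrist_force: [0.8, -0.8, -0.6]
finger_gap: 0.367
gripper_force: 79.7
```

```bash
python3 -m crank '[[0,0,-0.03,0,0,0],[0,0,0,0,0,0]]' && python3 -m crank '[[0,0,-0.02,0,0,0],[0,0,0,0,0,0]]'
```

```text
time_s: 12.85
tool_pos: [0.4416, -0.1008, 0.0401]
orientation: [0.0, 0.66, 0.751, -0.0]
wrist_force: [-1.3, -0.3, 2.6]
finger_gap: 0.367
gripper_force: 80.7
time_s: 13.05
tool_pos: [0.4416, -0.1008, 0.04]
orientation: [0.001, 0.66, 0.751, -0.0]
wrist_force: [-2.3, 0.7, 21.7]
finger_gap: 0.363
gripper_force: 82.7
```

```bash
python3 -m crank '[[0,0,0.03,0,0,0],[0,0,0,0,0,0]]' && python3 -m crank '[[0,0,0,0,0,0],[0,0,0,0,0,0],[0,0,0,0,0,0],[0,0,0,0,0,0],[0,0,0,0,0,0]]' 0.3 20 && python3 -m crank '[[0,0,0.1,0,0,0],[0,0,0.2,0,0,0],[0,0,0.4,0,0,0],[0,0,0.5,0,0,0],[0,0,0.5,0,0,0],[0,0,0.5,0,0,0],[0,0,0.5,0,0,0],[0,0,0,0,0,0]]';python3 - <<'E'
from h import *
w=grab('wrist','pics/w7.png');d=grab('scene','pics/s7.png');t=grab('top','pics/t7.png')
for n,d in(('w',w),('s',d)):
    for z in(.005,.035): print(n,z,np.round(proj(d,[.4416,-.1008,z])),np.round(proj(d,[.4416+.031,-.1008,z])))
    u,v=map(int,np.round(proj(d,[.4416,-.1008,.03])))
    im=d['image'][max(v-60,0):v+60,u-60:u+60]
    m=(im.max(2)<60).astype(np.uint8);m=cv2.morphologyEx(m,cv2.MORPH_OPEN,np.ones((3,3)))
    for c in cv2.findContours(m,0,2)[0]:
        if cv2.contourArea(c)>80: x,y,ww,hh=cv2.boundingRect(c);print(n,'dark',x+u-60,y+max(v-60,0),ww,hh,cv2.minEnclosingCircle(c))
E
```

```text
time_s: 13.25
tool_pos: [0.4416, -0.1008, 0.0406]
orientation: [0.0, 0.66, 0.751, 0.0]
wrist_force: [-0.7, 1.3, -0.2]
finger_gap: 0.367
gripper_force: 79.8
time_s: 13.75
tool_pos: [0.4415, -0.1008, 0.0404]
orientation: [-0.0, 0.66, 0.751, -0.0]
wrist_force: [0.0, -0.7, 0.2]
finger_gap: 0.695
gripper_force: 0.0
time_s: 14.55
tool_pos: [0.4426, -0.1009, 0.1782]
orientation: [0.002, 0.661, 0.751, 0.001]
wrist_force: [0.9, -0.3, -0.7]
finger_gap: 0.698
gripper_force: 0.0
w 0.005 [306. 224.] [338. 227.]
w 0.035 [306. 231.] [341. 235.]
w dark 271 190 70 73 ((59.17008972167969, 57.13416290283203), 36.33666229248047)
s 0.005 [226. 267.] [230. 278.]
s 0.035 [224. 260.] [228. 271.]
s dark 166 311 26 10 ((14.5, 117.875), 12.550622940063477)
s dark 273 275 11 35 ((118.0, 91.0), 17.02948570251465)
s dark 212 248 28 31 ((61.5, 62.0), 15.66055965423584)
s dark 195 201 30 36 ((44.0, 16.5), 21.00605010986328)
```

```bash
python3 -c "
from plant import ctrl
print(ctrl.sign_off())"
```

```text
the job is handed in; nothing more can be done
None
```

I opened the squat round-knob jar and set its cap down upright near the centre of the cork mat, with the gripper let go and clear; the first grasp closed too high on the knob and had to be redone lower, and the job is handed in.

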